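# Stow the filter carton, then find which way the tea canister opens

## Robot

A 7-joint arm with a two-finger parallel gripper is mounted at the origin on the work surface. World frame = base frame: x ahead of the robot, y to its left, z up, the work surface at z = 0. Lengths are in m, angles in rad, forces in N, time in s.
With the tool pointing down it reaches from about 0.4 to 0.875 m from the base axis. Payload 6.5 kg.
Tool frame: the origin (TCP) lies between the finger pads; the fingertips stand 8 mm ahead of it and the grasp point (between the pads) lies 11 mm behind it; z points along the fingers, x is the direction in which the jaws open and shut, and the axes are right-handed (so a half turn about z gives the same grasp; the last joint's range is limited). The gripper opens to 88 mm and grips with 3 to 60 N. Pads are 18 mm wide; open, the fingers measure 123 mm over their backs; the gripper's body (75 mm by 187 mm) begins 45 mm behind the grasp point.
Start: joints at [-1.377, 0.536, -0.004, 1.538, 0.003, 1.067, -0.071], TCP at [0.167, 0.628, 0.247] pointing down, gripper open.
Joint ranges: [-2.7, 2.7], [-0.37, 2.16], [-1.27, 1.26], [0.24, 2.4], [-1.31, 4.45], [0.19, 1.91], [-2.76, 2.76]. Speed limits (rad/s): [2.39, 2.39, 3.14, 3.14, 3.14, 3.14, 3.14].

## Interface

Orientations are given as a unit quaternion [w, x, y, z].
In Python, from station import r, eyes gives the robot as it stands. The module is installed in compiled form; this text tells all that it offers.
- The arm moves only by the shell command python3 -m crank 'ROWS' [FORCE]. ROWS is JSON, a list of rows, each a list of 3 entries, a list of its own where there are three numbers: the opening, from 0 (shut) to 1 (fully open), then the shift along the tool's x, y, z in units of 5 cm (1.0 is 5 cm), then the turn, a rotation vector about the tool's x, y, z in units of 0.1 rad (1.0 is 0.1 rad). A call has 1 to 20 rows; each row shifts and turns the commanded pose from where the row before left it, along the tool's axes as they then stand; what a row does not reach is not made up. A row lasts 1/10 s, in which the tool goes at most 50 mm and 8.59 degrees, less where a joint would pass 70% of its speed; a pose out of reach is approached as far as the arm can. A call with a number of a shift or a turn outside -1 to 1 is refused whole. A call with a gripper value outside its range is refused whole. The fingers move at their own pace and stop on an object; FORCE is the grip in N (left out, the last holds). Time passes only in rows, so rows that do not move let the fingers close. It gives the time, the measured TCP pose, the force and the opening at its end, in the units of the state.
- r.get_state(): the state, without advancing time (a new reading comes with each control period).
- eyes.grab_frame(name): name is "side" or "top"; returns the picture (420x560x3 uint8, red, green, blue); there is no depth.
- eyes.calibration(name): a dict with "intrinsics" (3x3 intrinsics, pixels), "rvec" (rotation vector, rad) and "tvec" (3), from world to camera coordinates, as OpenCV has them. Camera axes: x right, y down, z forward; pixel columns grow to the right and rows downward; lengths in m; the calibration is good to about 2 mm. A picture is of the moment at which its call begins. calibration takes no time and is no camera call.
- r.job_done(): hands the job in, once; it reports no verdict.
The state is a dict: "t": time; "qpos": joint angles; "dq": joint speeds; "tau": joint torques, N m; "position": TCP position; "eef_rot": TCP orientation; "force": force on the tool from outside, world axes, zero at the start; "ft_torque": the same for the moment, N m; "grip_width": finger opening in m.
Only numpy, scipy, OpenCV 4.12 (cv2) and the standard library are available. Lean on these libraries where they do the work, as an engineer would, in place of code of your own. Each camera call takes 0.05 s, during which the arm holds its last target.

## Task

Get the tea canister open for refilling: first put the small filter carton into the open drawer and slide the drawer fully shut, then take the twist top off the steel canister. It is not known which way this top loosens (one way it comes up against a stop almost at once, the other way it comes free after about an eighth of a turn), so feel out which way it gives, turn it free and lift it off. Finish while still gripping the top, held still in the air about 10 cm above the canister's mouth, and leave the mug and the rolling pin where they are.

Things in the scene. Friction and masses are not known exactly. Their poses are not given: they have to be found in the camera images.
- carton: Small closed cardboard carton of tea filters, 64 (x) x 42 (y) x 55 (z) mm, about 90 g, standing on the shelf. Origin at the centre of its underside, z up.
- cabinet: Low wooden cabinet, 220 (x) x 260 (y) x 100 (z) mm, fixed to the shelf, with one drawer whose front faces -x of the cabinet (towards the robot). Origin at the centre of its underside; its yaw is also the drawer's yaw.
- cabinet_drawer0 (a joint): How far the drawer is open, in m: 0 is fully shut, it starts about 0.105 to 0.14 open and slides along the cabinet's x axis (pushing to +x shuts it; about 1 N of friction, not latched).
- cabinet_drawer0_handle (a point): Middle of the drawer's bar handle: a round steel bar 11 mm thick and 120 mm long, lying level along the drawer's y, 35 mm in front of the drawer front, about 62 mm above the shelf. Moves with the drawer; axes as the cabinet's.
- drawer_floor (a point): Centre of the drawer's inner floor, 22 mm above the shelf; axes as the cabinet's. The floor reaches 87 mm either way along x, 109 mm along y; side walls rise 56 mm above it, the drawer front and the underside of the cabinet's top board 66 mm. The handle bar lies 143 mm towards -x. With the drawer open by d, only the front d - 6 mm of the floor is open to the sky.
- cap: Twist top of the steel canister, loose, about 140 g: steel disc 82 mm across, 10 mm high. Origin on its axis at the disc's underside, which sits on the rim; z up. Below it a rubber plug (68 mm across, 6 mm deep) and a stem with a 44 mm cross-bar along the cap's x reach 31 mm down into the canister. The cross-bar is caught under a slotted plate: as found, the top lifts only about 2 mm.
- cap_bar (a point): Middle of the dark wooden finger bar across the cap's top, 25 mm above the cap's origin, axes as the cap's: 56 mm long (x), 14 mm thick (y), 30 mm high, reaching from 10 to 40 mm above the cap's origin. Grip it across its thickness to turn and lift the top.
- mouth (a point): Centre of the steel canister's rim, 125 mm above the shelf, z up; the cap's origin starts here. The canister (80 mm across) is fixed. The top turns only about 0.1 rad one way, to a hard stop; the other way it can be lifted off between 0.6 rad and a second stop at 0.9 rad from its start angle (slot at 0.78). Which way, clockwise or anticlockwise, is hidden and differs from start to start.
- station: The dark wooden board (130 x 245 x 12 mm, fixed to the shelf) that carries the steel canister and a closed white jar with a cork lid (90 mm across, top 124 mm above the shelf). Origin on the shelf under the canister's axis; the jar's axis lies 120 mm along +y of this body. The cap's finger bar starts within about 0.03 rad of this body's x axis.
- mug: Brown ceramic mug, 82 mm across, 92 mm high, loose: to be left alone. Origin at the centre of its underside, handle towards its +y.
- rolling_pin: Wooden rolling pin, 360 mm long along its y, 48 mm thick, lying on two steel brackets: to be left alone. Origin at its middle, 35 mm above the shelf.
Things that resemble listed ones, but are neither listed nor needed, are in the scene too. Several things look just like the carton: the one meant starts nearest to the robot's base. Leave any blue look-alike of the cap alone.

How it is judged:
On the way, in this order (a step that is already met when the one before it is completed fails the run):
1. the carton lies in the open drawer, let go (x of carton in the frame of drawer_floor between -0.085 and 0.085 m and y of carton in the frame of drawer_floor between -0.105 and 0.105 m and z of carton in the frame of drawer_floor between -0.006 and 0.04 m and value of joint cabinet_drawer0 above 0.05 m and contact force between carton and the fingers below 0.1 N and linear speed of carton below 0.03 m/s), for 0.2 s.
2. the drawer is fully shut with the carton in it (x of carton in the frame of drawer_floor between -0.085 and 0.085 m and y of carton in the frame of drawer_floor between -0.105 and 0.105 m and z of carton in the frame of drawer_floor between -0.006 and 0.04 m and value of joint cabinet_drawer0 below 0.006 m), for 0.2 s.
3. the top is lifted off the canister (z of cap in the frame of mouth above 0.06 m and contact force between cap and the fingers above 1 N), for 0.2 s.
At the end, for the whole second after the job is handed in: Carton within the drawer's floor area (under 40 mm above the floor), drawer shut to within 8 mm, and the gripper still holds the top (over 1 N), still (under 0.03 m/s), clear of the canister's board, the top's origin over 60 mm above the mouth (all of step 3 and x of carton in the frame of drawer_floor between -0.085 and 0.085 m and y of carton in the frame of drawer_floor between -0.105 and 0.105 m and z of carton in the frame of drawer_floor between -0.006 and 0.04 m and value of joint cabinet_drawer0 below 0.008 m and linear speed of cap below 0.03 m/s and contact force between cap and station below 0.1 N); the arm keeps its last pose, push and grip.
It fails at once if the mug is disturbed (moved more than 40 mm) (distance of mug from where it was at the start of the episode above 0.04 m).
It fails at once if the rolling pin is disturbed (moved more than 40 mm) (distance of rolling_pin from where it was at the start of the episode above 0.04 m).
It also fails if it takes over 69 s, if anything falls off the work surface, if the arm or the gripper's body presses on something with over 40 N, if the wrist force passes 120 N, or if a joint passes its speed limit or range.

## Working session

There is one attempt and no reset: what is moved stays moved. The work goes in short steps, Python scripts to look and compute and a shell command to move; the robot and the scene stay as the last step left them, time stands still between calls to the robot, and variables do not carry over. Pictures are saved under pics/ and viewed, and the job is handed in when it is done.

```bash
ls; mkdir -p pics; python3 - <<'E'
from station import r, eyes
import cv2
print(r.get_state())
for n in("side","top"):
    im=eyes.grab_frame(n); cv2.imwrite(f"pics/{n}0.png",im[:,:,::-1]); c=eyes.calibration(n); print(n,c)
E
```

```text
pics
{'t': 0.0, 'qpos': array([-1.37720189,  0.53716448, -0.0044434 ,  1.53883793,  0.00259379,
        1.06729778, -0.07116404]), 'dq': array([-6.80288873e-05,  1.62444658e-03,  1.44367022e-03, -7.15522606e-04,
       -2.30890386e-03, -1.54126071e-03, -9.94460872e-04]), 'tau': array([-1.64398993e-03, -5.70983362e+01,  9.89642702e-01, -2.51616150e+01,
       -5.63763559e-02,  1.77145185e-02,  1.47008609e-04]), 'position': array([0.1668326 , 0.62761758, 0.24585384]), 'eef_rot': array([ 5.63877423e-04,  7.92709186e-01,  6.09599396e-01, -6.37218763e-04]), 'force': array([-0.35716876,  0.10259541, -0.12112463]), 'ft_torque': array([ 0.04372627, -0.00434564, -0.01013181]), 'grip_width': 0.08827597034153518}
side {'intrinsics': array([[395.45779254,   0.        , 282.04383607],
       [  0.        , 395.45779254, 204.49773274],
       [  0.        ,   0.        ,   1.        ]]), 'rvec': array([ 0.84086097, -2.60995037,  0.98058943]), 'tvec': array([0.47338104, 0.32202269, 0.59432139])}
top {'intrinsics': array([[453.37229152,   0.        , 278.26105107],
       [  0.        , 453.37229152, 216.1809738 ],
       [  0.        ,   0.        ,   1.        ]]), 'rvec': array([ 2.10026936, -2.12824446,  0.19366474]), 'tvec': array([0.02583212, 0.58269663, 1.11242768])}
```

View pics/side0.png

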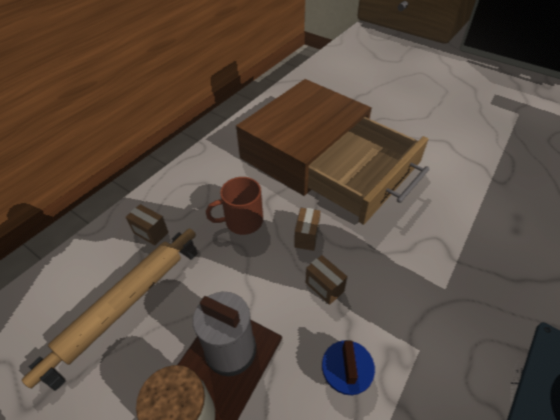

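View pics/top0.png

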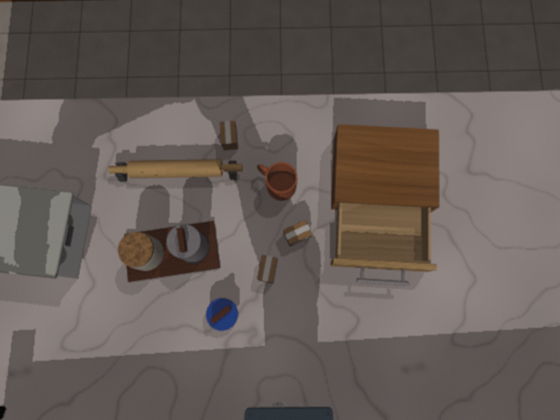

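The top view has +x up and +y left. Cartons are at about (268,269), (297,233) and (229,135), the cabinet is at right and the canister at (183,242). I'll zoom in to mark points.

```bash
cat > h.py <<'E'
import numpy as np,cv2
from station import r,eyes
from scipy.spatial.transform import Rotation as R
def cam(n):
    c=eyes.calibration(n);return c["intrinsics"],R.from_rotvec(c["rvec"]).as_matrix(),np.array(c["tvec"])
def unp(n,u,v,z):
    K,M,t=cam(n);d=M.T@np.linalg.solve(K,[u,v,1.]);o=-M.T@t
    return o+d*(z-o[2])/d[2]
def proj(n,P):
    K,M,t=cam(n);p=(np.atleast_2d(P)@M.T+t)@K.T;return p[:,:2]/p[:,2:]
def tcp():
    s=r.get_state();q=s["eef_rot"];return s,R.from_quat([q[1],q[2],q[3],q[0]])
def crop(src,x0,y0,x1,y1,k,out):
    im=cv2.imread(src)[y0:y1,x0:x1];cv2.imwrite(out,cv2.convertScaleAbs(cv2.resize(im,None,fx=k,fy=k,interpolation=cv2.INTER_CUBIC),alpha=1.6))
E
python3 - <<'E'
from h import *
crop("pics/top0.png",220,110,440,300,3.6,"pics/c1.png")
crop("pics/top0.png",110,200,320,340,3.8,"pics/c2.png")
for n in("side","top"):
    K,M,t=cam(n);print(n,-M.T@t)
for u,v,z in((268,269,.055),(297,233,.055),(229,135,.055),(183,242,.16),(280,180,.09)):print(unp("top",u,v,z))
E
```

```text
side [0.28767671 0.39607284 0.66436026]
top [0.3573846  0.0062838  1.20413237]
[0.44775643 0.04569199 0.055     ]
[ 0.53872617 -0.02936508  0.055     ]
[0.80709458 0.14756415 0.055     ]
[0.50468033 0.23950947 0.16      ]
[0.67022037 0.01222824 0.09      ]
```

View pics/c1.png

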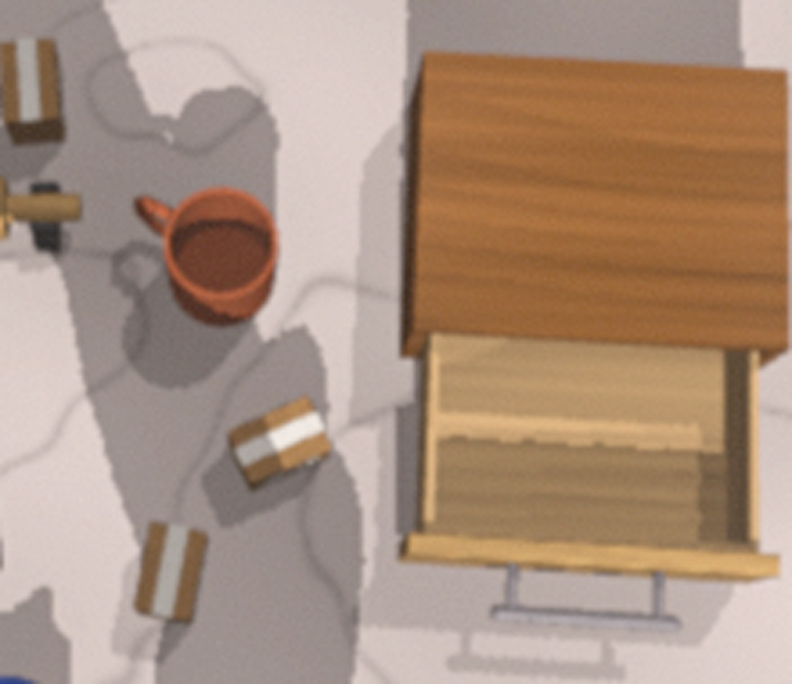

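View pics/c2.png

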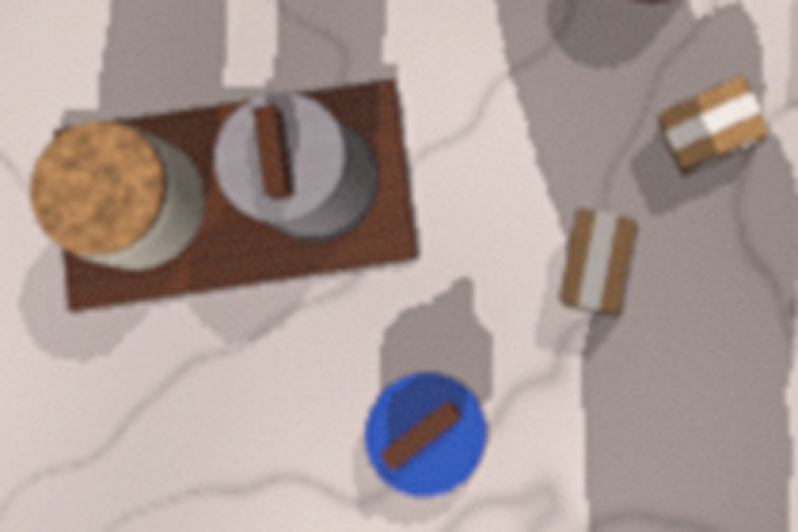

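```bash
python3 - <<'E'
from h import *
f=lambda a,b:(220+a/3.6,110+b/3.6)
g=lambda a,b:(110+a/3.8,200+b/3.8)
def show(name,pts,z):
    P=np.array([unp("top",*p,z) for p in pts])[:,:2];print(name,P.round(4).tolist(),"mean",P.mean(0).round(4));return P
ang=lambda v:np.degrees(np.arctan2(v[1],v[0])).round(2)
P=show("carton",[g(577,208),g(637,215),g(622,315),g(562,305)],.055);print(np.linalg.norm(np.diff(P,axis=0),axis=1),ang(P[0]-P[3]),ang(P[1]-P[2]))
P=show("cab",[f(427,52),f(788,70),f(785,352),f(413,333)],.1);print(np.linalg.norm(np.diff(P,axis=0),axis=1),ang(P[0]-P[1]),ang(P[3]-P[2]))
P=show("bar",[f(495,612),f(678,623)],.0625);print(ang(P[0]-P[1]),np.linalg.norm(P[0]-P[1]))
P=show("fronttop",[f(405,548),f(778,570)],.088);print(ang(P[0]-P[1]),np.linalg.norm(P[0]-P[1]))
P=show("capbar",[g(256,106),g(279,104),g(293,196),g(266,199)],.165);print(ang(P[0]-P[3]),ang(P[1]-P[2]))
P=show("board",[g(397,80),g(418,258),g(70,310),g(52,130)],.012);print(ang(P[0]-P[1]),ang(P[3]-P[2]))
show("capdisc",[g(281,158)],.135)
show("mug",[f(220,243)],.092)
E
python3 - <<'E'
from h import *
crop("pics/side0.png",230,80,440,320,2.5,"pics/c3.png")
E
```

```text
carton [[0.4841, 0.0611], [0.4789, 0.021], [0.4128, 0.0317], [0.4199, 0.0713]] mean [0.4489 0.0463]
[0.04042164 0.06690705 0.04027132] -9.07 -9.19
cab [[0.8135, -0.1409], [0.7954, -0.3974], [0.59, -0.3788], [0.6072, -0.1235]] mean [ 0.7015 -0.2602]
[0.25704986 0.20624782 0.25593141] 85.97 86.14
bar [[0.417, -0.1774], [0.4078, -0.3032]] mean [ 0.4124 -0.2403]
85.85 0.12604163446115427
fronttop [[0.4597, -0.114], [0.4414, -0.3662]] mean [ 0.4506 -0.2401]
85.86 0.2528652510940529
capbar [[0.5373, 0.2525], [0.5384, 0.2384], [0.4816, 0.2283], [0.48, 0.2446]] mean [0.5093 0.2409]
7.81 10.12
board [[0.581, 0.1896], [0.4557, 0.1732], [0.4231, 0.4128], [0.5487, 0.432]] mean [0.5021 0.3019]
7.47 8.7
capdisc [[0.5092, 0.2429]] mean [0.5092 0.2429]
mug [[0.6762, 0.0093]] mean [0.6762 0.0093]
```

View pics/c3.png

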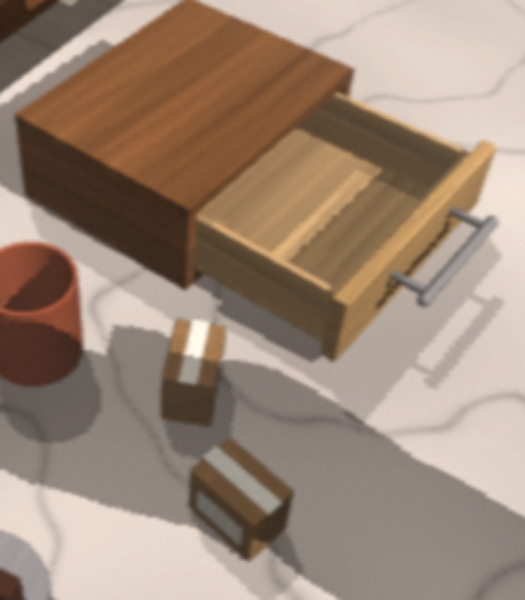

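```bash
cat >> h.py <<'E'
def plan(pos,yawdeg):
    """turn (0.1 rad units, current tool axes) to have tool x at yaw (deg), tool z down, then shift in units of 5cm in tool axes after the turn"""
    s,Rc=tcp();a=np.radians(yawdeg);x=np.array([np.cos(a),np.sin(a),0]);z=np.array([0,0,-1.])
    T=R.from_matrix(np.c_[x,np.cross(z,x),z])
    print("t",s["t"],"pos",s["position"].round(4),"yaw",np.degrees(np.arctan2(*Rc.as_matrix()[[1,0],0])).round(2),"w",s["grip_width"].round(4),"F",s["force"].round(2),"Tz",s["ft_torque"].round(2),"q",s["qpos"].round(2))
    print("turn",((Rc.inv()*T).as_rotvec()/.1).round(3),"shift",(T.inv().apply(np.array(pos)-s["position"])/.05).round(3))
E
python3 -c "
from h import *
plan([.449,.046,.2],80.9)
for z in (.15,): print(proj('side',[[.449,.0463,.055],[.555,-.2505,.022],[.412,-.2403,.0625],[.509,.242,.165]]))"
```

```text
Traceback (most recent call last):
  File "h.py", line 19, in plan
    print("t",s["t"],"pos",s["position"].round(4),"yaw",np.degrees(np.arctan2(*Rc.as_matrix()[[1,0],0])).round(2),"w",s["grip_width"].round(4),"F",s["force"].round(2),"Tz",s["ft_torque"].round(2),"q",s["qpos"].round(2))
                                                                                                                      ^^^^^^^^^^^^^^^^^^^^^
AttributeError: 'float' object has no attribute 'round'
```

```bash
sed -i 's/s\["grip_width"\].round(4)/round(s["grip_width"],4)/' h.py
python3 -c "
from h import *
plan([.449,.046,.2],80.9)
for z in (.15,): print(proj('side',[[.449,.0463,.055],[.555,-.2505,.022],[.412,-.2403,.0625],[.509,.242,.165]]))"
```

```text
t 0.1 pos [0.1669 0.6277 0.2459] yaw 75.12 w 0.0881 F [ 0.54  0.01 -0.28] Tz [ 0.05 -0.01  0.09] q [-1.38  0.54 -0.    1.54  0.    1.07 -0.07]
turn [ 1.000e-03  1.500e-02 -1.009e+00] shift [-10.595   7.412   0.919]
[[328.06424997 271.14090249]
 [354.79682713 167.63208038]
 [414.37944989 183.17564395]
 [221.94885472 306.25195835]]
```

```bash
python3 -m crank '[[1,[0,0,0],[0,0,-0.5]],[1,[0,0,0],[0,0,-0.5]],[1,[-0.4,0.28,0],[0,0,0]],[1,[-0.7,0.5,0],[0,0,0]],[1,[-0.7,0.5,0],[0,0,0]],[1,[-0.7,0.5,0],[0,0,0]],[1,[-0.7,0.5,0],[0,0,0]],[1,[-0.7,0.5,0],[0,0,0]],[1,[-0.7,0.5,0],[0,0,0]],[1,[-0.7,0.5,0],[0,0,0]],[1,[-0.7,0.5,0],[0,0,0]],[1,[-0.7,0.5,0],[0,0,0]],[1,[-0.7,0.5,0],[0,0,0]],[1,[-0.7,0.5,0],[0,0,0]],[1,[-0.7,0.5,0],[0,0,0]],[1,[-0.7,0.5,0],[0,0,0]],[1,[-0.7,0.44,0.3],[0,0,0]],[1,[-0.35,0.2,0.3],[0,0,0]],[1,[0,0,0],[0,0,0]],[1,[0,0,0],[0,0,0]]]' 20
python3 -c "
from h import *
plan([.449,.046,.031],80.9)"
```

```text
t: 2.1
position: [0.4489, 0.0486, 0.2165]
eef_rot: [-0.0, 0.762, 0.648, -0.0]
force: [-0.4, 0.8, 0.2]
grip_width: 0.0883
t 2.1 pos [0.4489 0.0486 0.2165] yaw 80.81 w 0.0883 F [-0.44  0.75  0.17] Tz [0.05 0.03 0.03] q [-0.46  0.24  0.3   2.08 -0.1   0.83  1.3 ]
turn [-0.011  0.002 -0.016] shift [-0.051  0.01   3.71 ]
```

```bash
python3 -m crank '[[1,[-0.05,0.01,0.5],[0,0,0]],[1,[0,0,0.7],[0,0,0]],[1,[0,0,0.7],[0,0,0]],[1,[0,0,0.6],[0,0,0]],[1,[0,0,0.5],[0,0,0]],[1,[0,0,0.4],[0,0,0]],[1,[0,0,0.25],[0,0,0]],[1,[0,0,0],[0,0,0]],[0.3,[0,0,0],[0,0,0]],[0.3,[0,0,0],[0,0,0]],[0.3,[0,0,0],[0,0,0]],[0.3,[0,0,0],[0,0,0]],[0.3,[0,0,0],[0,0,0]],[0.3,[0,0,0],[0,0,0]]]' 15
python3 - <<'E'
from h import *
plan([.449,.046,.031],80.9)
for n in("side","top"): cv2.imwrite(f"pics/{n}1.png",eyes.grab_frame(n)[:,:,::-1])
crop("pics/side1.png",230,80,440,320,2.5,"pics/c4.png")
E
```

```text
t: 3.5
position: [0.4496, 0.0461, 0.0344]
eef_rot: [-0.0, 0.761, 0.648, 0.0]
force: [-0.4, 1.6, 0.8]
grip_width: 0.0423
t 3.5 pos [0.4496 0.0461 0.0344] yaw 80.85 w 0.0423 F [-0.42  1.63  0.83] Tz [ 0.31 -0.02 -0.02] q [-0.34  0.6   0.17  2.17 -0.26  0.39  1.45]
turn [ 0.004 -0.005 -0.008] shift [-0.005 -0.012  0.069]
```

View pics/c4.png

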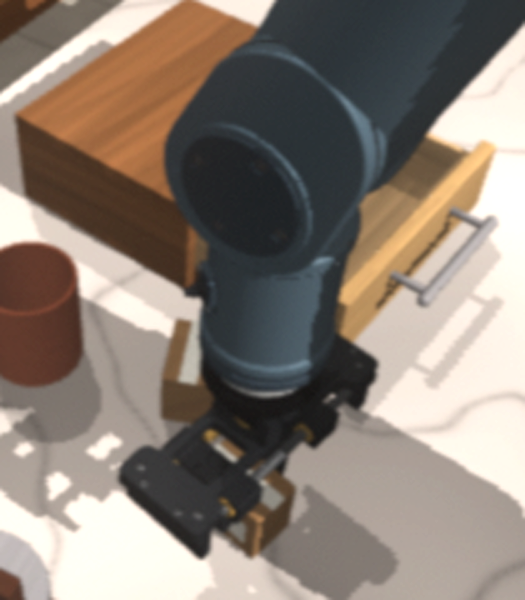

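```bash
python3 -m crank '[[0.3,[0,0,-0.3],[0,0,0]],[0.3,[0,0,-0.6],[0,0,0]],[0.3,[0,0,-0.7],[0,0,0]],[0.3,[0,0,-0.7],[0,0,0]],[0.3,[0,0,-0.3],[0,0,0]],[0.3,[0,0,0],[0,0,-0.4]],[0.3,[0,0,0],[0,0,-0.4]]]' 15
python3 -c "
from h import *
plan([.527,-.2485,.06],85.9)"
```

```text
t: 4.3
position: [0.4495, 0.0458, 0.1647]
eef_rot: [0.0, 0.734, 0.679, 0.0]
force: [-0.6, -0.1, -1.1]
grip_width: 0.0422
t 4.3 pos [0.4495 0.0458 0.1647] yaw 85.52 w 0.0422 F [-0.62 -0.13 -1.11] Tz [-0.02  0.01  0.01] q [-0.43  0.33  0.28  2.13 -0.14  0.7   1.43]
turn [ 0.008 -0.003 -0.066] shift [-5.76   1.968  2.094]
```

```bash
python3 -m crank '[[0.3,[-0.3,0.1,0],[0,0,0]],[0.3,[-0.6,0.2,0],[0,0,0]],[0.3,[-0.7,0.24,0],[0,0,0]],[0.3,[-0.7,0.24,0],[0,0,0]],[0.3,[-0.7,0.24,0],[0,0,0]],[0.3,[-0.7,0.24,0],[0,0,0]],[0.3,[-0.7,0.24,0],[0,0,0]],[0.3,[-0.6,0.2,0],[0,0,0]],[0.3,[-0.4,0.14,0],[0,0,0]],[0.3,[-0.3,0.1,0],[0,0,0]],[0.3,[0,0,0.2],[0,0,0]],[0.3,[0,0,0.4],[0,0,0]],[0.3,[0,0,0.4],[0,0,0]],[0.3,[0,0,0],[0,0,0]]]' 15
python3 - <<'E'
from h import *
plan([.527,-.2485,.057],85.9)
for n in("side","top"): cv2.imwrite(f"pics/{n}2.png",eyes.grab_frame(n)[:,:,::-1])
crop("pics/side2.png",280,60,480,260,3,"pics/c5.png")
crop("pics/top2.png",320,110,460,300,3,"pics/c6.png")
a=cv2.imread("pics/c5.png");b=cv2.imread("pics/c6.png")
cv2.imwrite("pics/c7.png",cv2.hconcat([cv2.resize(a,(440,440)),cv2.resize(b,(324,440))]))
E
```

```text
t: 5.7
position: [0.5212, -0.2431, 0.1111]
eef_rot: [-0.003, 0.734, 0.679, -0.001]
force: [-0.2, 0.5, -1.6]
grip_width: 0.042
t 5.7 pos [ 0.5212 -0.2431  0.1111] yaw 85.53 w 0.042 F [-0.24  0.47 -1.58] Tz [ 0.04  0.05 -0.02] q [ 0.14  0.61  0.29  1.84 -0.25  0.73  2.07]
turn [-0.06  -0.027 -0.064] shift [-0.099  0.123  1.082]
```

View pics/c7.png

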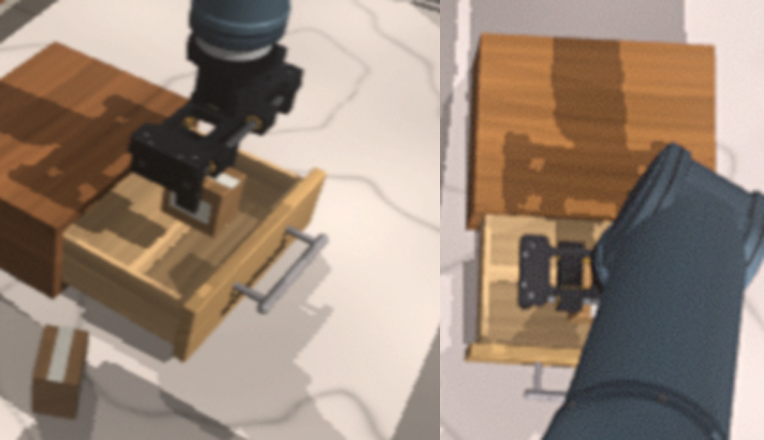

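```bash
python3 -m crank '[[0.3,[-0.1,0.12,0.3],[-0.06,-0.03,-0.06]],[0.3,[0,0,0.4],[0,0,0]],[0.3,[0,0,0.25],[0,0,0]],[0.3,[0,0,0.1],[0,0,0]],[0.3,[0,0,0],[0,0,0]],[0.3,[0,0,0],[0,0,0]]]' 15
python3 -c "
from h import *
plan([.527,-.2485,.0564],85.9)"
```

```text
t: 6.4
position: [0.5297, -0.2517, 0.0625]
eef_rot: [0.004, 0.733, 0.681, 0.001]
force: [-0.1, -1.1, -1.2]
grip_width: 0.0417
t 6.4 pos [ 0.5297 -0.2517  0.0625] yaw 85.78 w 0.0417 F [-0.08 -1.06 -1.21] Tz [ 0.03  0.02 -0.02] q [ 0.17  0.7   0.26  1.84 -0.28  0.64  2.1 ]
turn [ 0.07   0.033 -0.021] shift [ 0.06  -0.058  0.122]
```

```bash
python3 -m crank '[[0.3,[0,0,0.1],[0.05,0,0]],[0.3,[0,0,0.03],[0,0,0]],[0.3,[0,0,0],[0,0,0]],[0.3,[0,0,0],[0,0,0]]]' 15
python3 -c "
from h import *
plan([.527,-.2485,.0564],85.9)"
```

```text
t: 6.8
position: [0.5307, -0.252, 0.0564]
eef_rot: [0.003, 0.733, 0.68, -0.0]
force: [0.7, 0.8, 5.9]
grip_width: 0.0417
t 6.8 pos [ 0.5307 -0.252   0.0564] yaw 85.76 w 0.0417 F [0.71 0.77 5.88] Tz [ 0.24 -0.11 -0.04] q [ 0.18  0.71  0.26  1.83 -0.28  0.63  2.1 ]
turn [ 0.038  0.036 -0.024] shift [ 0.065 -0.078  0.   ]
```

```bash
python3 -m crank '[[0.85,[0,0,0],[0,0,0]],[0.85,[0,0,0],[0,0,0]],[0.85,[0,0,0],[0,0,0]],[0.85,[0,0,0],[0,0,0]],[0.85,[0,0,-0.3],[0,0,0]],[0.85,[0,0,-0.6],[0,0,0]],[0.85,[0,0,-0.7],[0,0,0]],[0.85,[0,0,-0.6],[0,0,0]],[0.85,[0,0,0],[0,0,0]]]' 15
python3 -c "
from h import *
ax=np.array([.9975,-.0715]);bar=np.array([.4124,-.2403])
p=bar-ax*.045
plan([*p,.17],85.9)"
```

```text
t: 7.7
position: [0.5317, -0.2527, 0.1704]
eef_rot: [0.005, 0.733, 0.68, 0.001]
force: [-0.2, 0.1, -0.2]
grip_width: 0.075
t 7.7 pos [ 0.5317 -0.2527  0.1704] yaw 85.74 w 0.075 F [-0.21  0.13 -0.2 ] Tz [0.05 0.01 0.  ] q [ 0.13  0.54  0.33  1.79 -0.22  0.84  2.05]
turn [ 0.089  0.053 -0.027] shift [ 0.078 -3.297  0.008]
```

```bash
python3 -m crank '[[0,[0.08,-0.4,0],[0.08,0.05,-0.03]],[0,[0,-0.7,0],[0,0,0]],[0,[0,-0.7,0],[0,0,0]],[0,[0,-0.7,0],[0,0,0]],[0,[0,-0.5,0],[0,0,0]],[0,[0,-0.3,0],[0,0,0]],[0,[0,0,0],[0,0,0]],[0,[0,0,0],[0,0,0]]]' 15
python3 - <<'E'
from h import *
ax=np.array([.9975,-.0715]);bar=np.array([.4124,-.2403])
p=bar-ax*.045
plan([*p,.052],85.9)
for n in("side","top"): cv2.imwrite(f"pics/{n}3.png",eyes.grab_frame(n)[:,:,::-1])
crop("pics/side3.png",280,60,480,260,3,"pics/c5.png")
crop("pics/top3.png",320,110,460,300,3,"pics/c6.png")
a=cv2.imread("pics/c5.png");b=cv2.imread("pics/c6.png")
cv2.imwrite("pics/c8.png",cv2.hconcat([cv2.resize(a,(440,440)),cv2.resize(b,(324,440))]))
E
```

```text
t: 8.5
position: [0.3656, -0.2356, 0.1666]
eef_rot: [-0.003, 0.732, 0.682, -0.001]
force: [-0.4, -0.1, 0.7]
grip_width: 0.013
t 8.5 pos [ 0.3656 -0.2356  0.1666] yaw 85.95 w 0.013 F [-0.38 -0.07  0.72] Tz [ 0.04 -0.   -0.01] q [ 0.17  0.31  0.35  2.16 -0.17  0.7   2.13]
turn [-0.059 -0.018  0.008] shift [-0.026  0.039  2.291]
```

View pics/c8.png

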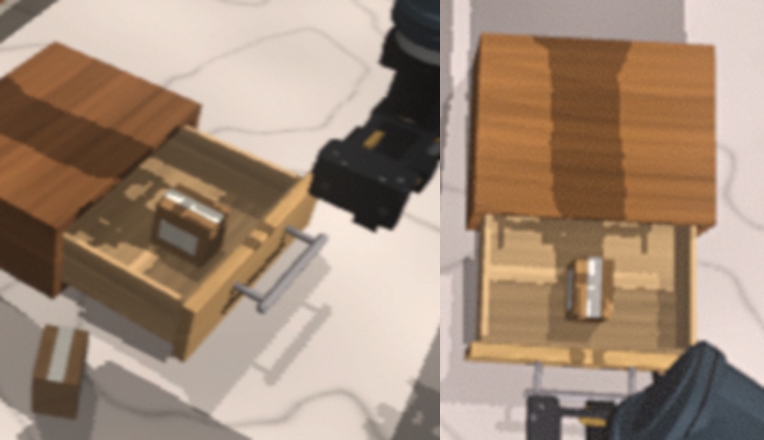

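The carton stands upright in the drawer. Next I lower the closed fingers in front of the handle bar.

```bash
python3 -m crank '[[0,[0,0,0.3],[0,0,0]],[0,[0,0,0.6],[0,0,0]],[0,[0,0,0.6],[0,0,0]],[0,[0,0,0.5],[0,0,0]],[0,[0,0,0.3],[0,0,0]],[0,[0,0,0],[0,0,0]],[0,[0,0,0],[0,0,0]]]' 15
python3 -c "
from h import *
ax=np.array([.9975,-.0715]);bar=np.array([.4124,-.2403])
p=bar-ax*.0155
plan([*p,.052],85.9)"
```

```text
t: 9.3
position: [0.3647, -0.2354, 0.0513]
eef_rot: [-0.003, 0.732, 0.682, -0.002]
force: [-0.1, 0.4, 0.8]
grip_width: 0.0003
t 9.3 pos [ 0.3647 -0.2354  0.0513] yaw 85.96 w 0.0003 F [-0.11  0.42  0.77] Tz [-0.   -0.02  0.03] q [ 0.27  0.55  0.24  2.21 -0.31  0.42  2.26]
turn [-0.071 -0.02   0.011] shift [-0.029  0.649 -0.015]
```

```bash
python3 -m crank '[[0,[0,0.25,0],[0,0,0]],[0,[0,0.15,0],[0,0,0]],[0,[0,0.15,0],[0,0,0]],[0,[0,0.15,0],[0,0,0]],[0,[0,0.2,0],[0,0,0]],[0,[0,0.2,0],[0,0,0]],[0,[0,0.2,0],[0,0,0]],[0,[0,0.2,0],[0,0,0]],[0,[0,0.2,0],[0,0,0]],[0,[0,0.2,0],[0,0,0]],[0,[0,0.2,0],[0,0,0]],[0,[0,0.2,0],[0,0,0]],[0,[0,0.2,0],[0,0,0]],[0,[0,0.2,0],[0,0,0]],[0,[0,0.2,0],[0,0,0]],[0,[0,0.15,0],[0,0,0]],[0,[0,0,0],[0,0,0]]]' 15
python3 - <<'E'
from h import *
plan([.552-.0155,-.25,.052],85.9)
for n in("side",): cv2.imwrite(f"pics/{n}4.png",eyes.grab_frame(n)[:,:,::-1])
crop("pics/side4.png",230,60,450,260,3,"pics/c9.png")
E
```

```text
t: 11.0
position: [0.5178, -0.2459, 0.0502]
eef_rot: [-0.003, 0.731, 0.682, -0.001]
force: [0.4, 0.3, -0.3]
grip_width: 0.0008
t 11.0 pos [ 0.5178 -0.2459  0.0502] yaw 86.0 w 0.0008 F [ 0.38  0.26 -0.34] Tz [ 0.04  0.   -0.05] q [ 0.16  0.71  0.27  1.86 -0.31  0.62  2.13]
turn [-0.054 -0.018  0.018] shift [-0.055  0.378 -0.036]
```

View pics/c9.png

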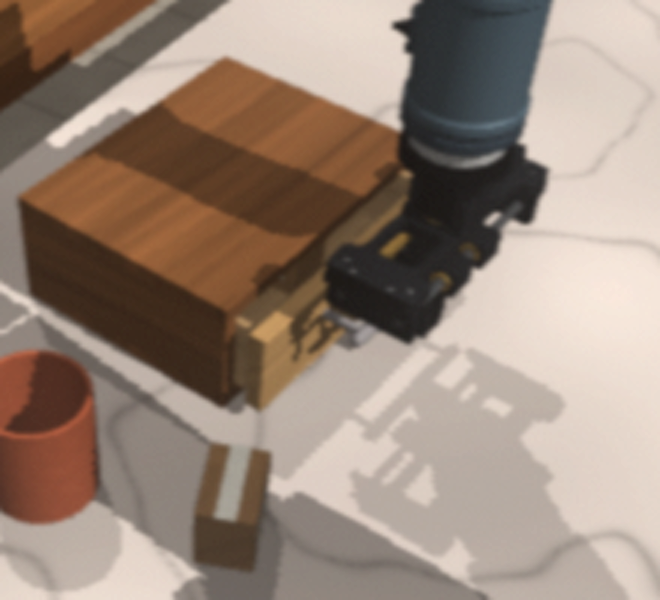

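Nearly shut: about 10–15 mm of drawer side shows. I'll go on gently until the stop is felt.

```bash
python3 -m crank '[[0,[0,0.1,0],[0,0,0]],[0,[0,0.1,0],[0,0,0]],[0,[0,0.1,0],[0,0,0]],[0,[0,0,0],[0,0,0]]]' 15;python3 -m crank '[[0,[0,0.06,0],[0,0,0]],[0,[0,0,0],[0,0,0]]]';python3 -m crank '[[0,[0,0.06,0],[0,0,0]],[0,[0,0,0],[0,0,0]]]'
```

```text
t: 11.45
position: [0.5323, -0.2471, 0.0501]
eef_rot: [-0.003, 0.731, 0.682, -0.001]
force: [-0.3, 0.1, 0.5]
grip_width: 0.0003
t: 11.65
position: [0.5346, -0.2473, 0.0501]
eef_rot: [-0.003, 0.732, 0.682, -0.002]
force: [0.4, 0.1, -0.6]
grip_width: 0.0004
t: 11.85
position: [0.5367, -0.2475, 0.0499]
eef_rot: [-0.004, 0.732, 0.682, -0.002]
force: [-2.2, -0.1, 2.2]
grip_width: 0.0006
```

```bash
python3 -m crank '[[0,[0,0.06,0],[0,0,0]],[0,[0,0,0],[0,0,0]]]' 15;python3 -m crank '[[0,[0,0.06,0],[0,0,0]],[0,[0,0,0],[0,0,0]]]';
python3 - <<'E'
from h import *
for n in("side",): cv2.imwrite(f"pics/{n}5.png",eyes.grab_frame(n)[:,:,::-1])
crop("pics/side5.png",230,60,450,260,3,"pics/c10.png")
E
```

```text
t: 12.05
position: [0.5369, -0.2475, 0.0497]
eef_rot: [-0.006, 0.732, 0.681, -0.003]
force: [-8.7, 1.7, 8.1]
grip_width: 0.0005
t: 12.25
position: [0.537, -0.2476, 0.0493]
eef_rot: [-0.008, 0.732, 0.681, -0.005]
force: [-17.4, 2.7, 14.6]
grip_width: 0.0002
```

View pics/c10.png

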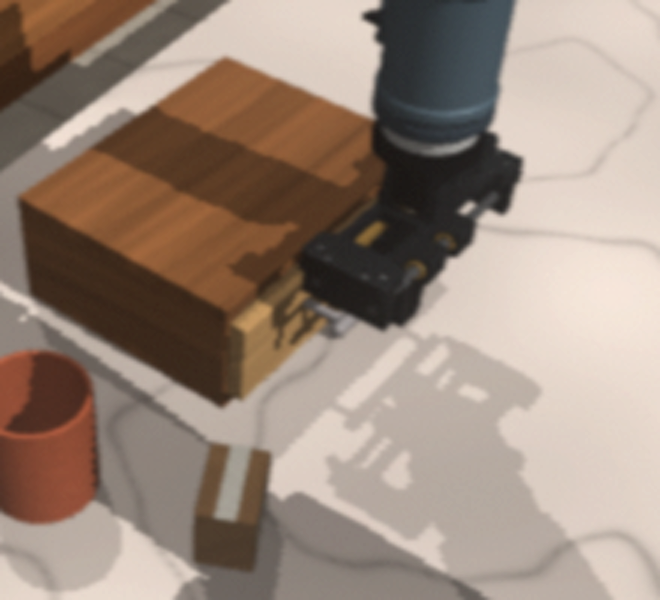

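```bash
python3 -m crank '[[0,[0,-0.3,0],[0,0,0]],[0,[0,-0.5,0],[0,0,0]],[0,[0,-0.3,-0.2],[0,0,0]],[0.6,[0,0,-0.6],[0,0,0]],[0.6,[0,0,-0.7],[0,0,0]],[0.6,[0,0,-0.7],[0,0,0]],[0.6,[0,0,-0.7],[0,0,0]],[0.6,[0,0,-0.7],[0,0,0]],[0.6,[0,0,-0.2],[0,0,-0.7]],[0.6,[0,0,0],[0,0,-0.8]],[0.6,[0,0,0],[0,0,-0.7]],[0.6,[0,0,0],[0,0,0]]]' 15
python3 - <<'E'
from h import *
plan([.5093,.2415,.23],99)
for n in("side",): cv2.imwrite(f"pics/{n}6.png",eyes.grab_frame(n)[:,:,::-1])
crop("pics/side6.png",230,60,450,260,3,"pics/c11.png")
crop("pics/side6.png",150,270,290,400,5,"pics/c12.png")
E
```

```text
t: 13.5
position: [0.49, -0.2446, 0.2407]
eef_rot: [-0.003, 0.652, 0.758, -0.001]
force: [-0.6, 0.1, -0.5]
grip_width: 0.053
t 13.5 pos [ 0.49   -0.2446  0.2407] yaw 98.58 w 0.053 F [-0.61  0.11 -0.53] Tz [ 0.1  -0.01  0.04] q [ 0.12  0.38  0.34  1.83 -0.15  0.96  2.24]
turn [-0.05  -0.031 -0.072] shift [9.542 1.902 0.214]
```

View pics/c11.png

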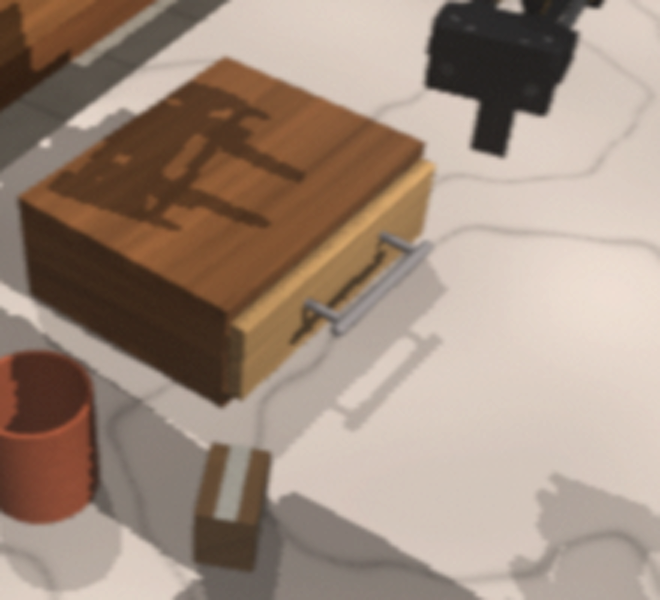

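View pics/c12.png

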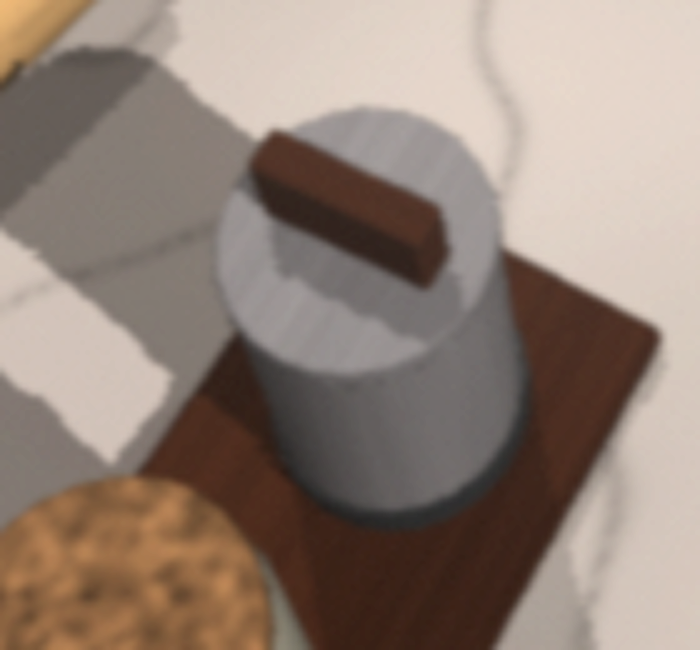

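```bash
python3 - <<'E'
from h import *
P=np.array([unp("side",150+a/5,270+b/5,.165)[:2] for a,b in((280,130),(443,205),(420,248),(255,165))]);print(P.round(4),P.mean(0))
for a,b in((0,1),(3,2)):d=P[a]-P[b];print(np.degrees(np.arctan2(d[1],d[0])),np.linalg.norm(d))
E
python3 -m crank '[[0.6,[0.4,0.08,0],[0,0,0]],[0.6,[0.8,0.16,0],[0,0,0]],[0.6,[0.8,0.16,0],[0,0,0]],[0.6,[0.8,0.16,0],[0,0,0]],[0.6,[0.8,0.16,0],[0,0,0]],[0.6,[0.8,0.16,0],[0,0,0]],[0.6,[0.8,0.16,0],[0,0,0]],[0.6,[0.8,0.16,0],[0,0,0]],[0.6,[0.8,0.16,0],[0,0,0]],[0.6,[0.8,0.16,0],[0,0,0]],[0.6,[0.8,0.16,0],[0,0,0]],[0.6,[0.6,0.14,0],[0,0,0]],[0.6,[0.4,0.08,0],[0,0,0]],[0.6,[0,0,0],[0,0,0]],[0.6,[0,0,0],[0,0,0]]]' 15
python3 -c "
from h import *
plan([.5093,.2415,.2],98.7)"
```

```text
[[0.5377 0.2433]
 [0.4858 0.234 ]
 [0.4828 0.2472]
 [0.5359 0.2553]] [0.51054367 0.24494667]
10.160880420316634 0.052675762296169035
8.655911782128012 0.05370292280799006
t: 15.05
position: [0.5136, 0.2337, 0.2411]
eef_rot: [-0.003, 0.653, 0.758, -0.002]
force: [0.4, 0.1, 0.3]
grip_width: 0.0531
t 15.05 pos [0.5136 0.2337 0.2411] yaw 98.49 w 0.0531 F [0.45 0.05 0.3 ] Tz [ 0.02  0.06 -0.  ] q [-0.62  0.4   0.15  1.78 -0.08  0.97  1.28]
turn [-0.067 -0.027 -0.036] shift [ 0.168 -0.062  0.822]
```

```bash
python3 -m crank '[[0.6,[0.2,-0.04,0.3],[-0.06,-0.03,-0.03]],[0.6,[0,0,0.6],[0,0,0]],[0.6,[0,0,0.5],[0,0,0]],[0.6,[0,0,0.3],[0,0,0]],[0.6,[0,0,0.1],[0,0,0]],[0.6,[0,0,0],[0,0,0]]]' 15
python3 -c "
from h import *
plan([.510,.2435,.147],98.9)"
```

```text
t: 15.65
position: [0.5101, 0.2424, 0.1512]
eef_rot: [-0.0, 0.652, 0.758, -0.001]
force: [0.6, 0.5, 0.2]
grip_width: 0.0527
t 15.65 pos [0.5101 0.2424 0.1512] yaw 98.59 w 0.0527 F [0.59 0.45 0.22] Tz [-0.01  0.01 -0.01] q [-0.62  0.52  0.13  1.85 -0.09  0.78  1.28]
turn [-0.013  0.005 -0.054] shift [0.022 0.002 0.083]
```

Now close on the bar with a moderate grip.

```bash
python3 -m crank '[[0.6,[0.02,0,0.06],[0,0,-0.05]],[0,[0,0,0],[0,0,0]],[0,[0,0,0],[0,0,0]],[0,[0,0,0],[0,0,0]],[0,[0,0,0],[0,0,0]],[0,[0,0,0],[0,0,0]]]' 25
python3 -c "
from h import *
plan([.510,.2435,.147],98.9)"
```

```text
t: 16.25
position: [0.5099, 0.2451, 0.1485]
eef_rot: [-0.0, 0.649, 0.76, 0.0]
force: [-0.2, 1.5, 1.0]
grip_width: 0.0148
t 16.25 pos [0.5099 0.2451 0.1485] yaw 99.01 w 0.0148 F [-0.22  1.5   1.01] Tz [0.46 0.06 0.05] q [-0.62  0.52  0.13  1.85 -0.09  0.78  1.28]
turn [-0.002 -0.006  0.019] shift [-0.032 -0.004  0.031]
```

```bash
for i in 1; do python3 -m crank '[[0,[0,0,0],[0,0,-0.4]],[0,[0,0,0],[0,0,-0.4]],[0,[0,0,0],[0,0,0]]]' 25 >/dev/null
python3 -c "
from h import *
plan([.510,.2435,.1485],98.9)"
python3 -m crank '[[0,[0,0,0],[0,0,-0.4]],[0,[0,0,0],[0,0,-0.4]],[0,[0,0,0],[0,0,0]]]' 25 >/dev/null
python3 -c "
from h import *
plan([.510,.2435,.1485],98.9)"; done
```

```text
t 16.55 pos [0.51   0.2451 0.1485] yaw 103.62 w 0.014 F [-0.05  0.34  0.77] Tz [ 0.04 -0.01  0.04] q [-0.61  0.52  0.11  1.85 -0.08  0.78  1.35]
turn [-0.001 -0.007  0.823] shift [-0.031 -0.005  0.001]
t 16.85 pos [0.5101 0.245  0.1485] yaw 108.14 w 0.0136 F [-0.58 -0.15  1.7 ] Tz [ 0.01 -0.02  0.05] q [-0.59  0.52  0.09  1.85 -0.06  0.78  1.42]
turn [-1.000e-03 -6.000e-03  1.612e+00] shift [-0.03  -0.006  0.001]
```

```bash
python3 -m crank '[[0,[0,0,0],[0,0,-0.5]],[0,[0,0,0],[0,0,-0.5]],[0,[0,0,0],[0,0,-0.5]],[0,[0,0,0],[0,0,0]]]' 25 >/dev/null
python3 - <<'E'
from h import *
plan([.510,.2435,.1485],98.9)
for n in("side","top"): cv2.imwrite(f"pics/{n}7.png",eyes.grab_frame(n)[:,:,::-1])
crop("pics/side7.png",150,230,290,400,3.5,"pics/c5.png")
crop("pics/top7.png",130,190,250,300,4,"pics/c6.png")
a=cv2.imread("pics/c5.png");b=cv2.imread("pics/c6.png")
cv2.imwrite("pics/c13.png",cv2.hconcat([cv2.resize(a,(350,425)),cv2.resize(b,(440,425))]))
E
```

```text
t 17.25 pos [0.5101 0.245  0.1486] yaw 116.71 w 0.014 F [-0.55 -0.46  2.59] Tz [0.03 0.07 0.04] q [-0.57  0.52  0.05  1.85 -0.04  0.78  1.54]
turn [ 0.    -0.007  3.108] shift [-0.03  -0.006  0.001]
```

View pics/c13.png

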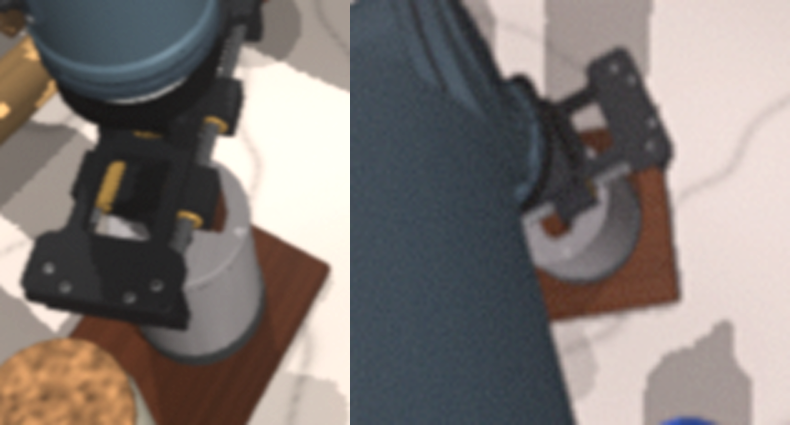

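The bar turns with the fingers and there is no resistance at 0.31 rad, so anticlockwise is the free way. I'll continue to about 0.78 rad.

```bash
python3 -m crank '[[0,[0,0,0],[0,0,-0.6]],[0,[0,0,0],[0,0,-0.6]],[0,[0,0,0],[0,0,-0.6]],[0,[0,0,0],[0,0,-0.6]],[0,[0,0,0],[0,0,-0.6]],[0,[0,0,0],[0,0,-0.6]],[0,[0,0,0],[0,0,-0.6]],[0,[0,0,0],[0,0,-0.5]],[0,[0,0,0],[0,0,0]]]' 30 >/dev/null
python3 - <<'E'
from h import *
plan([.510,.2435,.1485],143.7)
E
```

```text
t 18.25 pos [0.5101 0.245  0.1485] yaw 143.63 w 0.0141 F [-0.11 -0.84  2.7 ] Tz [0.08 0.01 0.13] q [-0.48  0.52 -0.07  1.84  0.05  0.78  1.94]
turn [ 0.003 -0.005 -0.012] shift [-0.017 -0.025  0.001]
```

Now test the lift: 10 mm.

```bash
python3 -m crank '[[0,[0,0,-0.06],[0,0,0]],[0,[0,0,-0.07],[0,0,0]],[0,[0,0,-0.07],[0,0,0]],[0,[0,0,0],[0,0,0]]]' 30 >/dev/null
python3 - <<'E'
from h import *
plan([.510,.245,.2485],143.7)
E
```

```text
t 18.65 pos [0.5101 0.2452 0.1589] yaw 143.67 w 0.014 F [-0.2   0.38 -1.29] Tz [ 0.   -0.03 -0.05] q [-0.48  0.51 -0.07  1.83  0.04  0.8   1.94]
turn [ 0.008 -0.003 -0.004] shift [-0.    -0.004 -1.791]
```

```bash
python3 -m crank '[[0,[0,0,-0.1],[0,0,0]],[0,[0,0,-0.2],[0,0,0]],[0,[0,0,-0.25],[0,0,0]],[0,[0,0,-0.25],[0,0,0]],[0,[0,0,-0.25],[0,0,0]],[0,[0,0,-0.25],[0,0,0]],[0,[0,0,-0.2],[0,0,0]],[0,[0,0,-0.2],[0,0,0]],[0,[0,0,-0.1],[0,0,0]],[0,[0,0,0],[0,0,0]],[0,[0,0,0],[0,0,0]],[0,[0,0,0],[0,0,0]],[0,[0,0,0],[0,0,0]],[0,[0,0,0],[0,0,0]]]' 30 >/dev/null
python3 - <<'E'
from h import *
plan([.510,.245,.2485],143.7)
for n in("side","top"): cv2.imwrite(f"pics/{n}8.png",eyes.grab_frame(n)[:,:,::-1])
E
```

```text
t 20.05 pos [0.5098 0.2449 0.2481] yaw 143.7 w 0.0136 F [ 0.35  0.69 -0.47] Tz [0.02 0.04 0.01] q [-0.47  0.39 -0.07  1.76  0.03  0.99  1.95]
turn [-0.005 -0.009  0.   ] shift [-0.002  0.005 -0.009]
```

View pics/side8.png

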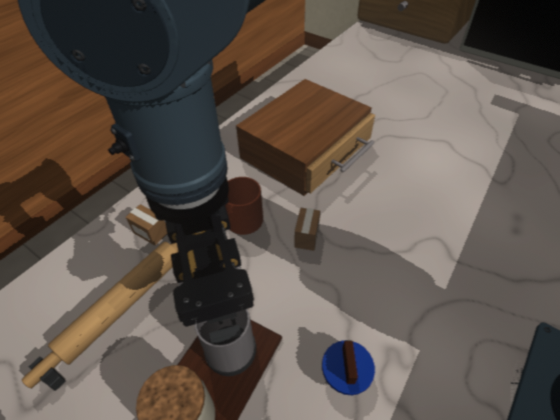

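View pics/top8.png

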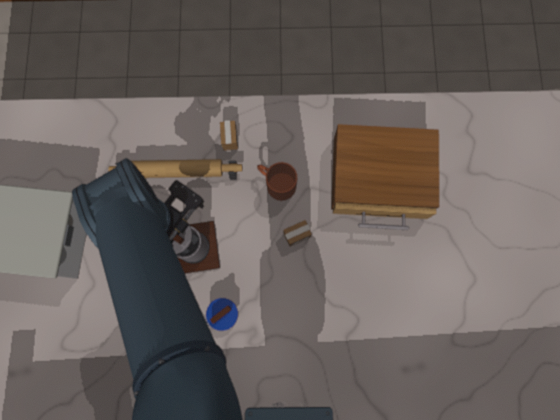

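```bash
python3 - <<'E'
from h import *
crop("pics/side8.png",150,210,290,400,4,"pics/c5.png")
crop("pics/top8.png",140,170,240,280,5,"pics/c6.png")
a=cv2.imread("pics/c5.png");b=cv2.imread("pics/c6.png")
cv2.imwrite("pics/c14.png",cv2.hconcat([cv2.resize(a,(400,543)),cv2.resize(b,(395,543))]))
print(proj("side",[[.51,.245,.165],[.51,.245,.225],[.51,.245,.265]]),proj("top",[[.51,.245,.235]]))
E
```

```text
[[219.94242385 307.49685331]
 [213.75606    285.27466824]
 [208.97028433 268.08356932]] [[172.97116834 234.86249841]]
```

View pics/c14.png

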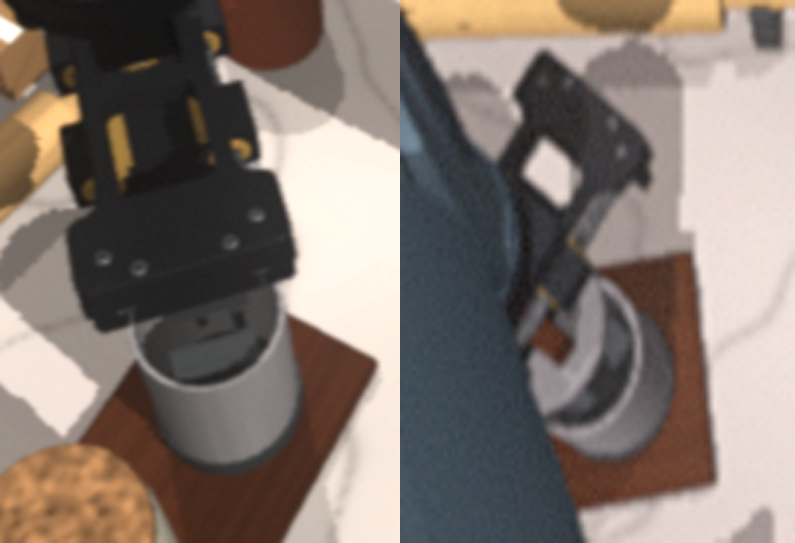

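The side crop shows the canister's open mouth. The top crop shows the disc and bar between the fingers, clear of the rim. The drawer is shut.

```bash
python3 -c "
from station import r
s=r.get_state();print(s['t'],s['position'],s['grip_width'],abs(s['dq']).max());print(r.job_done())"
```

```text
20.15 [0.50984322 0.24492325 0.24819081] 0.013712256709182871 0.0018327361944728132
the job is handed in; nothing more can be done
None
```

The job is handed in at t = 20.15 s of the 69 s allowed. The hand-in reports no verdict.

- **Carton:** I put the carton nearest the base in the open drawer, and the pictures showed it standing upright there. I then pushed the handle bar until it met a stop at about 17 N. The last pictures show the drawer shut, but the carton can't be seen inside it.
- **Top:** It turned anticlockwise (seen from above) without resistance, so I never tried the other direction. I turned it 0.78 rad, and it lifted off without jamming. A pull of about 1.3 N right after it came free fits its 140 g.
- **Final state:** The arm is still and holds the top's bar, gripped at 13.7 mm with 30 N commanded. It rose 99.7 mm from where it gripped the bar, so the top is about 10 cm above the mouth. The last pictures show the canister's mouth open and the top between the fingers. The mug and rolling pin look unmoved by eye.

No check failed. Two readings were less than clean:
- **Bar width:** The fingers read 13.6–14.8 mm on the 14 mm bar.
- **Force while holding:** The last reading was noisy (-0.5 N), so the hold rests on the pictures and the finger opening.

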